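Load the test cartridge into the bench reader and latch its tray

TASK

Lay the white and orange test cartridge flat in the nest of the reader's open tray, let go of it, then press the tray in by its blue push pad, gently and without forcing it, until its push-push latch catches. Take the hand away and check that the tray has stayed in (if it comes back out, press it again), and leave the bottle, timer and carton where they stand.

Things in the scene. Friction and masses are not known exactly. Their poses are not given: they have to be found in the camera images.
- cartridge: Loose test cartridge, a plain white block 56 x 34 x 24 mm (its x, y, z), 60 g or so, with one orange end (+x) and a dark round spot on top. It starts flat on the counter, z up. Origin at the centre of its underside. Either end may point into the reader.
- cartridge_center (a point): Centre of the cartridge, 12 mm above its underside; same axes as the cartridge. Grasp it across its 34 mm width (y), high up, so that the fingers stay clear of the nest's rim.
- reader: Fixed white bench reader, 200 x 190 mm (x, y). Origin: centre of its underside, z up; its front face lies 100 mm from the origin on the -x side, +x points into the machine; the tray sticks out along -x. Front 95 mm: 75 mm tall; rear 105 mm: 95 mm tall with a dark screen on top. Pushing on the reader or its tray with more than 18 N damages it.
- tray_nest (a point): Centre of the floor of the tray's nest, 30 mm above the counter; axes as the reader's. The nest is an open-topped recess 62 x 40 mm (x, y) inside with a rim 8 mm high, outside 68 x 50 mm. The seated cartridge lies flat in it, long side along x, its centre 12 mm above this point (3 mm of play each way). With the tray out this point is 42 mm in front of the reader's front. Moves with the tray.
- tray_push (a point): Centre of the front (-x) face of the tray's blue push pad, 40 mm above the counter; axes as the reader's; moves with the tray. Press here towards +x. Pad: 50 mm wide (y), 24 mm high, 30 mm deep, on a blue panel 66 mm wide and 18 to 58 mm above the counter. A hidden return spring pushes back with 5 N when out, rising to about 9 N.
- tray (a joint): How far the tray is in, m: 0 = fully out (start), grows along the reader's +x. Push-push latch: press to the stop, felt as a steep rise in force (6 N per mm) somewhere between 76 and 106 mm (varies, unseen), up to 12 to 15 N; let go: it comes back 10 mm and stays, at 66 to 94 mm. Pressed too little it springs out to 0; pressed to the stop again once latched it is freed.
- pump_bottle: Bystander: loose pump bottle, 62 mm across, 145 mm tall. Origin at the centre of its underside.
- timer: Bystander: loose flat white bench timer, 60 x 75 x 20 mm, grey blank display. Origin at the centre of its underside.
- carton: Bystander: loose cardboard carton with a blue band, 70 x 100 x 60 mm. Origin at the centre of its underside.
Mind the look-alikes: they are no part of the job. What is shaped like the cartridge but green or pink is not meant.

How it is judged:
On the way, in this order (a step that is already met when the one before it is completed fails the run):
1. the cartridge lies flat in the nest of the open tray, let go (x of cartridge_center in the frame of tray_nest between -0.006 and 0.006 m and y of cartridge_center in the frame of tray_nest between -0.006 and 0.006 m and z of cartridge_center in the frame of tray_nest between 0.008 and 0.0155 m and angle between cartridge_center's own z axis and vertical below 0.12 rad and value of joint tray below 0.03 m and contact force between the fingers and cartridge below 0.1 N), for 0.2 s.
2. the tray is latched in, with the hand off it and the cartridge in its nest (x of cartridge_center in the frame of tray_nest between -0.006 and 0.006 m and y of cartridge_center in the frame of tray_nest between -0.006 and 0.006 m and z of cartridge_center in the frame of tray_nest between 0.008 and 0.0155 m and angle between cartridge_center's own z axis and vertical below 0.12 rad and value of joint tray above 0.06 m and contact force between each of the fingers, the arm and reader below 0.1 N), for 0.4 s.
At the end, for the whole second after the job is handed in: The tray stands latched, more than 60 mm in and at rest, with nothing pressing on it; the cartridge lies flat (within 7 degrees) in the nest, within 6 mm of its centre and on its floor, at rest and released (all of step 2 and velocity of joint tray between -0.01 and 0.01 m/s and linear speed of cartridge below 0.02 m/s and contact force between the fingers and cartridge below 0.1 N); the robot touches nothing.
It fails at once if the robot pushes on the reader or its tray with more than 18 N (contact force between any of the fingers, the arm and reader above 18 N).
It fails at once if the cartridge is pressed onto the reader or tray with more than 18 N (contact force between cartridge and reader above 18 N).
It fails at once if the bottle, timer or carton is moved by more than 20 mm or tipped (distance of any of pump_bottle, timer, carton from where it was at the start of the episode above 0.02 m or angle between any of pump_bottle, timer, carton's own z axis and vertical above 0.3 rad).
It also fails if it takes over 58 s, if anything falls off the work surface, if the arm or the gripper's body presses on something with over 40 N, if the wrist force passes 120 N, or if a joint passes its speed limit or range.

ROBOT

A 6-joint arm with a two-finger parallel gripper is mounted at the origin on the work surface. World frame = base frame: x ahead of the robot, y to its left, z up, the work surface at z = 0. Lengths are in m, angles in rad, forces in N, time in s.
With the tool pointing down it reaches from about 0.4 to 0.925 m from the base axis. Payload 3.4 kg.
Tool frame: the origin (TCP) lies between the finger pads; the fingertips stand 8 mm ahead of it and the grasp point (between the pads) lies 11 mm behind it; z points along the fingers, y is the direction in which the jaws open and shut (so a half turn about z gives the same grasp; the last joint's range is limited). The gripper opens to 85 mm and grips with 20 to 120 N. Pads are 22 mm wide; open, the fingers measure 114 mm over their backs; the gripper's body (76 mm by 85 mm) begins 54 mm behind the grasp point. The pads swing forward as they close: fully open they stand 13 mm farther back than shut.
Start: joints at [1.141, 0.307, 1.506, -0, 1.328, -0.073], TCP at [0.201, 0.539, 0.239] pointing down, gripper open.
Joint ranges: [-3.12, 3.12], [-1.05, 2.28], [0.14, 2.33], [-1.42, 4.57], [0.1, 2.73], [-2.68, 2.68]. Speed limits (rad/s): [2.57, 2.57, 3.14, 3.14, 3.14, 3.14].

INTERFACE

Orientations are given as [roll, pitch, yaw] about the fixed x, y, z axes, in that order (R = Rz(yaw) Ry(pitch) Rx(roll)).
In Python, from workcell import monitor, cams, arm gives the robot as it stands.
- The arm moves only by the tool send_rows, never from a script. Its argument "plan" is a list of rows, each a list of 3 entries, a list of its own where there are three numbers: the finger opening in mm, from 0 to 85.4, then the shift along the world's x, y, z in units of 40 mm (1.0 is 40 mm), then the turn, a rotation vector about the world's x, y, z in units of 6 degrees (1.0 is 6 degrees). In form: [[grip, [x, y, z], [ax, ay, az]], ...]. A call has 1 to 20 rows; each row shifts and turns the commanded pose from where the row before left it; what a row does not reach is not made up. A row lasts 1/8 s, in which the tool goes at most 62.5 mm and 10.7 degrees, less where a joint would pass 70% of its speed; a pose out of reach is approached as far as the arm can. A call is refused whole if a number of a shift passes 1 or a number of a turn 1, either way. A call with a gripper value outside its range is refused whole. The fingers move at their own pace and stop on an object; "grip_force" is the grip in N (left out, the last holds). Time passes only in rows, so rows that do not move let the fingers close. It gives the time, the measured TCP pose, the force and the opening at its end, in the units of the state.
- monitor.get_obs(): the state, without advancing time (a new reading comes with each control period).
- cams.get_image(name): name is "scene" or "top" or "wrist"; returns the picture (420x560x3 uint8, red, green, blue); there is no depth.
- cams.camera_info(name): a dict with "fx", "fy", "cx", "cy" (pixels), "pose" (4x4, takes a point from camera to world coordinates); the wrist camera has in their place "tool_from_camera" (4x4, takes a point from camera to tool coordinates, whose origin is the TCP and whose axes are the flange's). Camera axes: x right, y down, z forward; pixel columns grow to the right and rows downward; lengths in m; the calibration is good to about 2 mm. A picture is of the moment at which its call begins: read the wrist's pose just before it. camera_info takes no time and is no camera call.
- arm.sign_off(): hands the job in, once; it reports no verdict.
The state is a dict: "t": time; "joints": joint angles; "joint_velocities": joint speeds; "tau": joint torques, N m; "eef_pos": TCP position; "orientation": TCP orientation; "ft_force": force on the tool from outside, world axes, zero at the start; "moment": the same for the moment, N m; "gripper_width": finger opening in m.
Only numpy, scipy, OpenCV 4.12 (cv2) and the standard library are available. Lean on these libraries where they do the work, as an engineer would, in place of code of your own. Each camera call takes 0.05 s, during which the arm holds its last target.

## Working session

There is one attempt and no reset: what is moved stays moved. The work goes in short steps, Python scripts to look and compute and a tool call to move; the robot and the scene stay as the last step left them, time stands still between calls to the robot, and variables do not carry over. Pictures are saved under pics/ and viewed, and the job is handed in when it is done.

Besides the shell and the picture viewer there is one more tool, called in YAML: its name, and indented under it one key for each argument. send_rows: Moves the arm, as the interface text tells. Its arguments: {"type":"object","properties":{"plan":{"type":"array"},"grip_force":{"type":"number"}},"required":["plan"]}

```bash
mkdir -p pics; ls
python3 - <<'E'
from workcell import monitor, cams, arm
import cv2
for n in ["scene","top","wrist"]:
    o=monitor.get_obs()
    cv2.imwrite(f"pics/{n}0.png",cams.get_image(n)[:,:,::-1])
    i=cams.camera_info(n);print(n,i)
print(o)
E
```

```text
pics
scene {'fx': 379.7101356110615, 'fy': 379.7101356110615, 'cx': 281.6934774903531, 'cy': 212.21842485347884, 'pose': array([[-0.81285301,  0.42837181, -0.39467401,  0.90672076],
       [ 0.58243209,  0.5901539 , -0.55900916,  0.54015691],
       [-0.00654536, -0.68426309, -0.72920586,  0.75522342],
       [ 0.        ,  0.        ,  0.        ,  1.        ]])}
top {'fx': 425.73551744142526, 'fy': 425.73551744142526, 'cx': 280.57928342066606, 'cy': 211.87350877195922, 'pose': array([[-0.01577439, -0.99166296,  0.12788959,  0.41473069],
       [-0.99919876,  0.02033959,  0.03446932, -0.02424053],
       [-0.03678317, -0.12724339, -0.99118924,  1.04147976],
       [ 0.        ,  0.        ,  0.        ,  1.        ]])}
wrist {'fx': 377.91198954642886, 'fy': 377.91198954642886, 'cx': 279.2910716972176, 'cy': 209.15847508510333, 'tool_from_camera': array([[-8.76243607e-04, -9.63711014e-01, -2.66946276e-01,
         6.74998800e-02],
       [ 9.99999604e-01, -8.02424091e-04, -3.85614390e-04,
         1.34103634e-03],
       [ 1.57416712e-04, -2.66946508e-01,  9.63711335e-01,
        -1.35352913e-01],
       [ 0.00000000e+00,  0.00000000e+00,  0.00000000e+00,
         1.00000000e+00]])}
{'t': 0.1, 'joints': array([ 1.14049270e+00,  3.07507993e-01,  1.50753232e+00, -2.36282657e-05,
        1.32840553e+00, -7.35199913e-02]), 'joint_velocities': array([ 1.14267126e-03, -1.95239868e-03, -2.25029870e-03, -1.47208981e-03,
        1.72198749e-03,  8.02016413e-05]), 'tau': array([-1.07976997e-03, -4.58531320e+01, -2.52608764e+01, -2.34412882e-04,
        5.60170534e-03, -2.23803781e-06]), 'eef_pos': array([0.20061328, 0.53822032, 0.23847146]), 'orientation': array([-3.13974279e+00, -1.13258636e-04,  2.78481461e+00]), 'ft_force': array([-0.32491605, -0.77544322, -1.6089815 ]), 'moment': array([0.01926668, 0.00194931, 0.00873581]), 'gripper_width': 0.08567508935844957}
```

View pics/scene0.png

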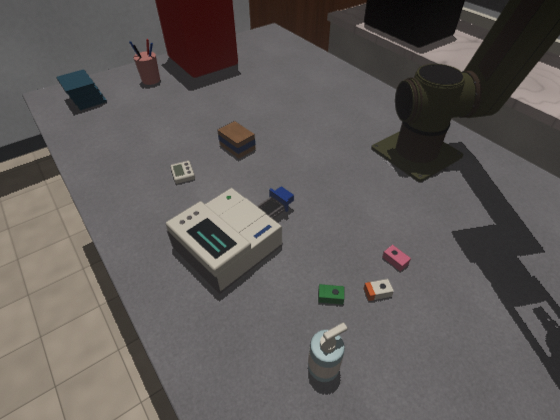

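View pics/top0.png

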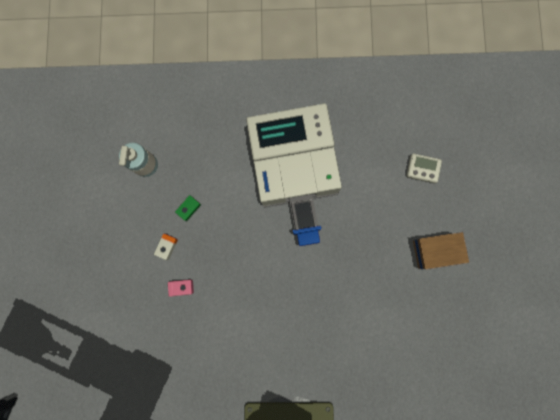

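View pics/wrist0.png

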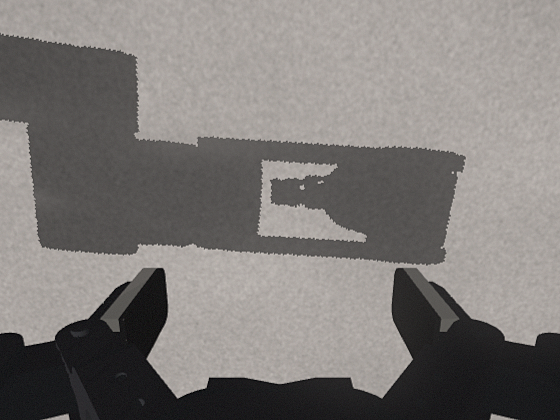

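The scene shows three cartridge-shaped blocks. In the top view they are green at (187,208), pink at (180,288), and white with an orange end at (165,247), which is the one I want. The bottle is at (140,158), and the reader's tray is at (305,215) with its blue pad at (308,238).

```bash
cat > h.py <<'E'
import numpy as np, cv2
from scipy.spatial.transform import Rotation as R
from workcell import monitor, cams, arm
def ray(n,uv,z,obs=None):
    i=cams.camera_info(n)
    if n=="wrist":
        T=np.eye(4);T[:3,:3]=R.from_euler('xyz',obs['orientation']).as_matrix();T[:3,3]=obs['eef_pos'];P=T@i['tool_from_camera']
    else:P=i['pose']
    uv=np.atleast_2d(uv).astype(float)
    d=np.c_[(uv[:,0]-i['cx'])/i['fx'],(uv[:,1]-i['cy'])/i['fy'],np.ones(len(uv))]@P[:3,:3].T
    s=(z-P[2,3])/d[:,2]
    return P[:3,3]+d*s[:,None]
E
python3 - <<'E'
from h import *
im=cv2.imread("pics/top0.png");hsv=cv2.cvtColor(im,cv2.COLOR_BGR2HSV)
cv2.imwrite("pics/topcrop.png",np.hstack([cv2.resize(im[190:320,110:240],(390,390),interpolation=cv2.INTER_CUBIC),cv2.resize(im[140:270,240:370],(390,390),interpolation=cv2.INTER_CUBIC)]))
def comps(m,name,z,mn=20):
    n,l,s,c=cv2.connectedComponentsWithStats(m.astype(np.uint8))
    for k in range(1,n):
        if s[k,4]>=mn:
            ct=np.argwhere(l==k)[:,::-1]
            hull=cv2.convexHull(ct.astype(np.float32)); w=ray("top",hull[:,0],z)[:,:2]
            r=cv2.minAreaRect((w*1000).astype(np.float32))
            print(name,s[k],c[k].round(1),"world",ray("top",c[k],z)[0].round(4),"rect",np.round(r[0],1),np.round(r[1],1),round(r[2],1))
H,S,V=[hsv[:,:,k].astype(int) for k in range(3)]
comps((H<15)&(S>150)&(V>120),"orange",.024,10)
box=np.zeros(H.shape,bool);box[225:265,145:185]=1
comps(box&((V>140)),"cart",.024)
comps((H>105)&(H<130)&(S>130)&(V>60),"blue",.052)
box=np.zeros(H.shape,bool);box[95:210,240:350]=1
comps(box&(V>140),"reader",.075,100)
E
```

```text
orange [162 234  14   9  63] [168.6 237.8] world [0.4885 0.2828 0.024 ] rect [488.5 282.8] [33.2 10.7] 63.9
cart [154 234  21  26 293] [164.3 246.1] world [0.4685 0.2929 0.024 ] rect [468.  293.3] [33.4 56. ] 65.8
blue [264 173   4  18  38] [265.4 181.5] world [0.6156 0.0449 0.052 ] rect [615.7  45. ] [41.7  4.7] 8.6
blue [293 226  28  20 372] [307.3 235.2] world [ 0.4864 -0.0511  0.052 ] rect [485.9 -51.6] [38.6 63.9] 8.4
reader [ 247  104   87   56 2210] [294.2 131.4] world [ 0.7289 -0.0257  0.075 ] rect [730.4 -15.1] [105.3 190.5] 9.1
reader [ 255  147   87   54 3228] [298.2 174. ] world [ 0.6268 -0.0328  0.075 ] rect [626.4 -30.7] [ 97.3 188.3] 9.0
```

View pics/topcrop.png

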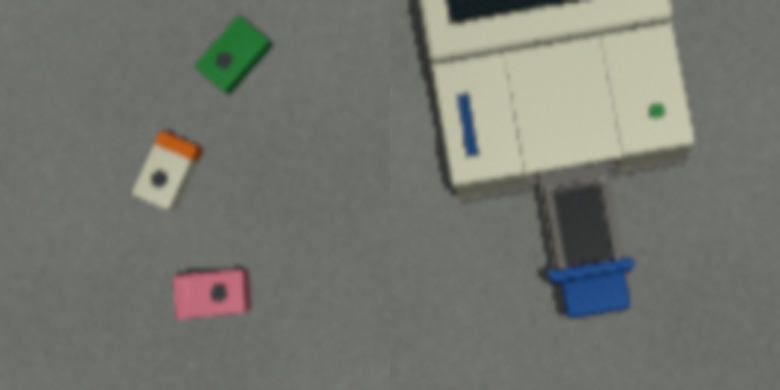

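The crop confirms that the white block with the orange end is the target. I'll hover above it next.

send_rows:
  plan:
    - [85, [0.84, -0.77, -0.12], [0, 0, -0.1]]
    - [85, [0.84, -0.77, -0.12], [0, 0, -0.1]]
    - [85, [0.84, -0.77, -0.12], [0, 0, -0.1]]
    - [85, [0.84, -0.77, -0.12], [0, 0, -0.1]]
    - [85, [0.84, -0.77, -0.12], [0, 0, -0.1]]
    - [85, [0.84, -0.77, -0.12], [0, 0, -0.1]]
    - [85, [0.84, -0.77, -0.12], [0, 0, -0.1]]
    - [85, [0.82, -0.75, -0.12], [0, 0, -0.1]]
    - [85, [0, 0, 0], [0, 0, 0]]
    - [85, [0, 0, 0], [0, 0, 0]]

```text
t: 1.4
eef_pos: [0.4684, 0.2931, 0.2006]
orientation: [-3.141, -0.001, 2.7]
ft_force: [-1.3, -0.9, -0.6]
gripper_width: 0.0853
```

```bash
cat > w.py <<'E'
from h import *
import sys
n=sys.argv[1]
o=monitor.get_obs();im=cams.get_image("wrist")[:,:,::-1].copy();cv2.imwrite(f"pics/{n}.png",im)
import pickle;pickle.dump(o,open(f"pics/{n}.pkl","wb"))
print(o['t'],o['eef_pos'].round(4),np.degrees(o['orientation']).round(2),o['ft_force'].round(2),o['gripper_width'])
E
python3 w.py w1
python3 - <<'E'
from h import *
import pickle
im=cv2.imread("pics/w1.png");o=pickle.load(open("pics/w1.pkl","rb"))
hsv=cv2.cvtColor(im,cv2.COLOR_BGR2HSV);H,S,V=[hsv[:,:,k].astype(int) for k in range(3)]
for nm,m in (("or",(H<15)&(S>150)&(V>120)),("br",((V>170)))):
    n,l,s,c=cv2.connectedComponentsWithStats(m.astype(np.uint8))
    for k in range(1,n):
        if s[k,4]>300:
            ct=np.argwhere(l==k)[:,::-1].astype(np.float32);hull=cv2.convexHull(ct)
            w=ray("wrist",hull[:,0],.024,o)[:,:2]
            r=cv2.minAreaRect((w*1000).astype(np.float32));print(nm,s[k],np.round(r[0],1),np.round(r[1],1),round(r[2],1))
E
```

```text
1.4 [0.4684 0.2931 0.2006] [-1.7997e+02 -7.0000e-02  1.5471e+02] [-1.26 -0.86 -0.56] 0.08530640462991419
or [260 206  39  15 448] [488.7 284.5] [32.9 11.7] 66.2
br [ 142   80   50   54 1334] [370.8 244.3] [33.7 33.9] 4.6
```

View pics/w1.png

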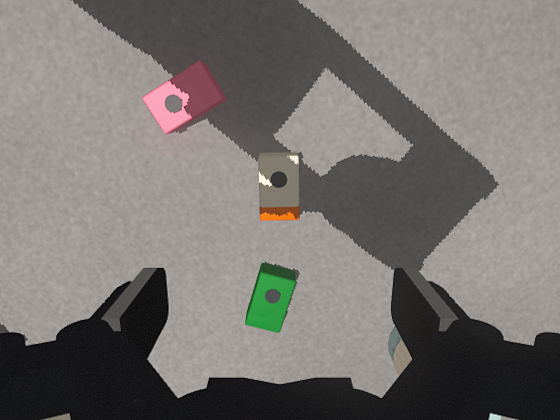

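Run:
```python
from h import *
im=cv2.imread("pics/w1.png")
cv2.imwrite("pics/w1c.png",cv2.resize(im[140:235,230:330],(800,760)[:2] and (600,570),interpolation=cv2.INTER_CUBIC))
```

```text
(no output)
```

View pics/w1c.png

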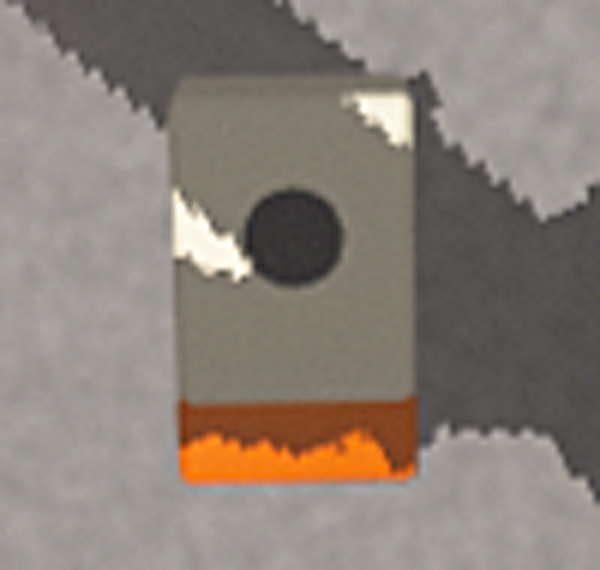

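Run:
```python
from h import *
import pickle
o=pickle.load(open("pics/w1.pkl","rb"))
c=np.array([[176,93],[413,92],[417,481],[181,482]])/6+[230,140]-.5
w=ray("wrist",c,.024,o)[:,:2];print(w.round(4));print(w.mean(0),np.linalg.norm(w[0]-w[1]),np.linalg.norm(w[1]-w[2]))
d=(w[2]+w[3]-w[0]-w[1]);print(np.degrees(np.arctan2(d[1],d[0])))
```

```text
[[0.4366 0.2908]
 [0.4504 0.3203]
 [0.5014 0.2976]
 [0.487  0.2668]]
[0.46886793 0.29387857] 0.032540178968676836 0.05583996261348107
-24.70446764195399
```

send_rows:
  plan:
    - [85, [0.02, 0.02, -0.85], [0, 0, 0]]
    - [85, [0, 0, -0.85], [0, 0, 0]]
    - [85, [0, 0, -0.85], [0, 0, 0]]
    - [85, [0, 0, -0.85], [0, 0, 0]]
    - [85, [0, 0, -0.7], [0, 0, 0]]
    - [85, [0, 0, -0.3], [0, 0, 0]]
    - [85, [0, 0, -0.14], [0, 0, 0]]
    - [60, [0, 0, 0], [0, 0, 0]]
    - [45, [0, 0, 0], [0, 0, 0]]
    - [28, [0, 0, 0], [0, 0, 0]]
    - [28, [0, 0, 0], [0, 0, 0]]
    - [28, [0, 0, 0], [0, 0, 0]]
    - [28, [0, 0, 0], [0, 0, 0]]
  grip_force: 30

```text
t: 3.08
eef_pos: [0.4704, 0.2943, 0.0203]
orientation: [3.14, 0.001, 2.701]
ft_force: [-0.7, 0.1, 6.2]
gripper_width: 0.0332
```

```bash
python3 w.py w2
```

```text
3.075 [0.4704 0.2943 0.0203] [1.7991e+02 6.0000e-02 1.5475e+02] [-0.73  0.11  6.18] 0.033235853246746674
```

View pics/w2.png

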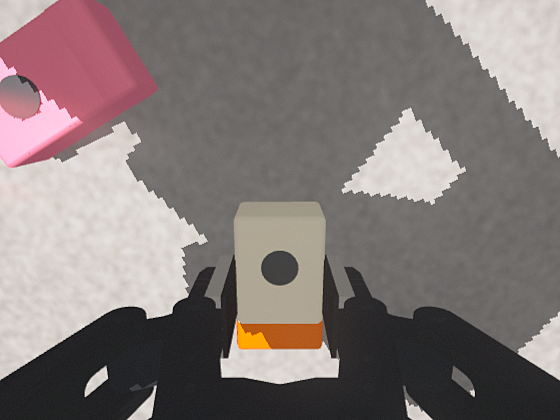

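send_rows:
  plan:
    - [28, [0, 0, 0.2], [0, 0, 0]]
    - [28, [0, 0, 0.8], [0, 0, 0]]
    - [28, [0, 0, 1], [0, 0, 0]]
    - [28, [0, 0, 1], [0, 0, 0]]
    - [28, [0, 0, 1], [0, 0, 0]]
    - [28, [0, 0, 1], [0, 0, 0]]
    - [28, [0.36, -0.91, 0], [0, 0, 0.63]]
    - [28, [0.36, -0.91, 0], [0, 0, 0.63]]
    - [28, [0.36, -0.91, 0], [0, 0, 0.63]]
    - [28, [0.36, -0.91, 0], [0, 0, 0.63]]
    - [28, [0.36, -0.91, 0], [0, 0, 0.63]]
    - [28, [0.36, -0.91, 0], [0, 0, 0.63]]
    - [28, [0.36, -0.91, 0], [0, 0, 0.63]]
    - [28, [0.36, -0.91, 0], [0, 0, 0.63]]
    - [28, [0.36, -0.91, 0], [0, 0, 0.63]]
    - [28, [0, 0, 0], [0, 0, 0]]
    - [28, [0, 0, 0], [0, 0, 0]]
    - [28, [0, 0, 0], [0, 0, 0]]

```text
t: 5.38
eef_pos: [0.5986, -0.0326, 0.2193]
orientation: [3.141, -0.001, -2.988]
ft_force: [-1.1, 0.9, -1.7]
gripper_width: 0.0331
```

```bash
python3 w.py w3
```

```text
5.375 [ 0.5986 -0.0326  0.2193] [ 1.7997e+02 -4.0000e-02 -1.7118e+02] [-1.05  0.95 -1.68] 0.03312306682174591
```

View pics/w3.png

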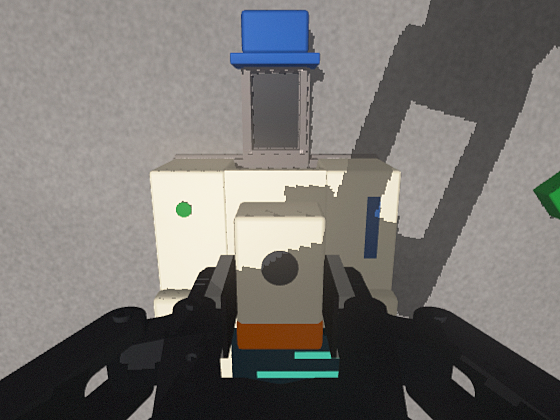

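Run:
```python
from h import *
im=cv2.imread("pics/w3.png")
cv2.imwrite("pics/w3c.png",cv2.resize(im[5:180,215:335],None,fx=4,fy=4,interpolation=cv2.INTER_CUBIC)[100:])
cv2.imwrite("pics/w3d.png",cv2.resize(im[150:190,140:410],None,fx=2.9,fy=2.9,interpolation=cv2.INTER_CUBIC))
cv2.imwrite("pics/w3e.png",cv2.resize(im[190:360,220:340],None,fx=3.5,fy=3.5,interpolation=cv2.INTER_CUBIC))
```

```text
(no output)
```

View pics/w3c.png

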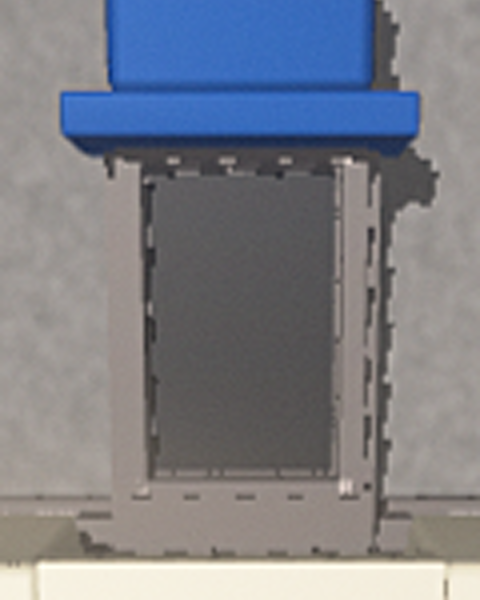

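View pics/w3d.png

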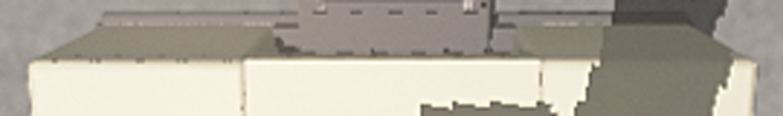

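View pics/w3e.png

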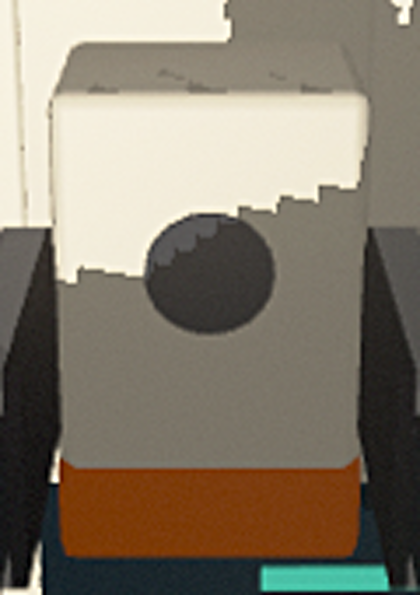

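Run:
```python
from h import *
import pickle
o=pickle.load(open("pics/w3.pkl","rb"))
def q(c,z,f,off,nm):
    c=(np.array(c)/f)+off-.5+.5/f
    w=ray("wrist",c,z,o)[:,:2]
    d=(w[0]+w[1]-w[2]-w[3]) ; e=w[1]-w[0]+w[2]-w[3]
    print(nm,w.mean(0).round(4),"len",np.linalg.norm(w[0]-w[1]).round(4),np.linalg.norm(w[2]-w[3]).round(4),np.linalg.norm(w[1]-w[2]).round(4),np.linalg.norm(w[0]-w[3]).round(4),"ang",np.degrees(np.arctan2(-d[1],-d[0])).round(2),np.degrees(np.arctan2(e[1],e[0])).round(2))
    return w
F=4;O=[215,30]
q([[152,177],[334,177],[334,471],[152,471]],.03,F,O,"floor")
q([[143,173],[344,173],[344,482],[148,482]],.038,F,O,"rim")
q([[61,92],[419,92],[419,137],[61,137]],.058,F,O,"panel")
q([[110,-55],[374,-55],[374,85],[110,85]],.052,F,O,"pad")
w=q([[57,96],[364,96],[357,556],[62,556]],.2230,3.5,[220,190],"cart")
f=ray("wrist",np.array([[31,60],[755,62]])/2.9+[140,150]-.3,.075,o)
print("front",f.round(4),f.mean(0)[:2],np.linalg.norm(f[0]-f[1]));d=f[1]-f[0]; a=np.arctan2(-d[0],d[1])
print("yaw",np.degrees(a)); print("nest by front",f.mean(0)[:2]-.042*np.array([np.cos(a),np.sin(a)]))
```

```text
floor [ 0.5383 -0.044 ] len 0.0369 0.0388 0.0592 0.0592 ang 8.61 98.77
rim [ 0.5388 -0.0435] len 0.0397 0.0408 0.0607 0.0607 ang 9.11 98.77
panel [ 0.5004 -0.05  ] len 0.0654 0.0659 0.0077 0.0077 ang 8.58 98.77
pad [ 0.4829 -0.0523] len 0.0481 0.0492 0.0237 0.0237 ang 8.6 98.77
cart [ 0.5986 -0.0313] len 0.0319 0.0339 0.0552 0.0552 ang 8.67 98.76
front [[ 0.5937 -0.1295  0.075 ]
 [ 0.5658  0.0548  0.075 ]] [ 0.57979384 -0.03735586] 0.1864409289702914
yaw 8.605341020636859
nest by front [ 0.53826665 -0.04364021]
```

send_rows:
  plan:
    - [28, [-0.5, -0.1, 0], [0, 0, 0]]
    - [28, [-0.5, -0.1, 0], [0, 0, 0]]
    - [28, [-0.5, -0.1, 0], [0, 0, 0]]
    - [28, [0, 0, -0.7], [0, 0, 0]]
    - [28, [0, 0, -0.8], [0, 0, 0]]
    - [28, [0, 0, -0.8], [0, 0, 0]]
    - [28, [0, 0, -0.7], [0, 0, 0]]
    - [28, [0, 0, -0.5], [0, 0, 0]]
    - [28, [0, 0, 0], [0, 0, 0]]
    - [28, [0, 0, 0], [0, 0, 0]]

```text
t: 6.68
eef_pos: [0.5398, -0.0452, 0.0801]
orientation: [-3.141, 0.001, -2.988]
ft_force: [-0.0, -0.0, -0.4]
gripper_width: 0.0329
```

```bash
python3 w.py w4
python3 - <<'E'
from h import *
im=cams.get_image("scene")[:,:,::-1]
cv2.imwrite("pics/s4.png",cv2.resize(im[140:260,210:350],None,fx=5,fy=5,interpolation=cv2.INTER_CUBIC))
im=cams.get_image("top")[:,:,::-1]
cv2.imwrite("pics/t4.png",cv2.resize(im[140:260,240:380],None,fx=5,fy=5,interpolation=cv2.INTER_CUBIC))
E
```

```text
6.675 [ 0.5398 -0.0452  0.0801] [-1.7998e+02  7.0000e-02 -1.7118e+02] [-0.05 -0.01 -0.36] 0.032866117775453646
```

View pics/w4.png

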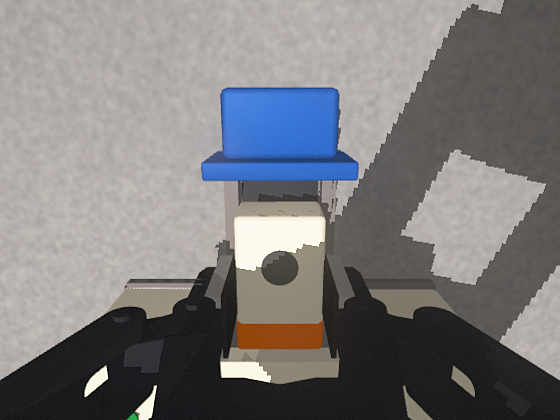

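View pics/s4.png

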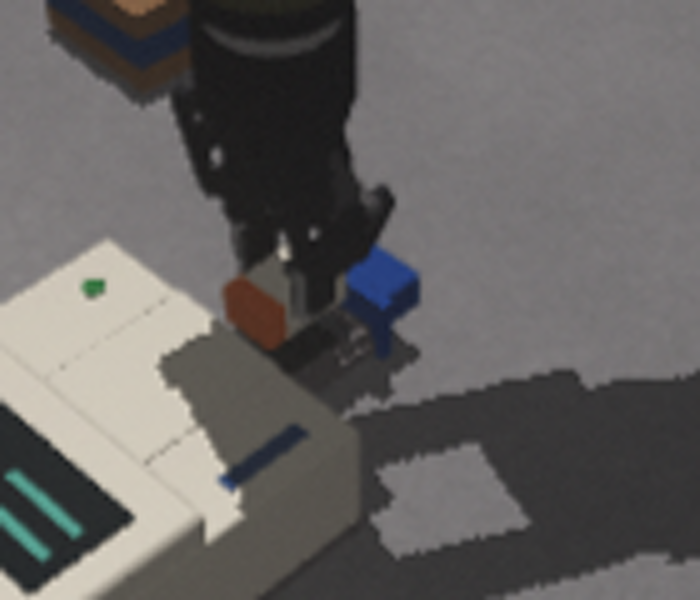

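send_rows:
  plan:
    - [28, [-0.03, 0, -0.3], [0, 0, 0]]
    - [28, [0, 0, -0.25], [0, 0, 0]]
    - [28, [0, 0, -0.1], [0, 0, 0]]
    - [28, [0, 0, -0.06], [0, 0, 0]]
    - [28, [0, 0, 0], [0, 0, 0]]
    - [28, [0, 0, 0], [0, 0, 0]]

```text
t: 7.58
eef_pos: [0.5383, -0.0456, 0.051]
orientation: [-3.141, 0.0, -2.988]
ft_force: [0.5, -0.4, -0.9]
gripper_width: 0.0327
```

```bash
python3 w.py w5
```

```text
7.575 [ 0.5383 -0.0456  0.051 ] [-1.7999e+02  2.0000e-02 -1.7122e+02] [ 0.46 -0.38 -0.95] 0.032704712203357175
```

View pics/w5.png

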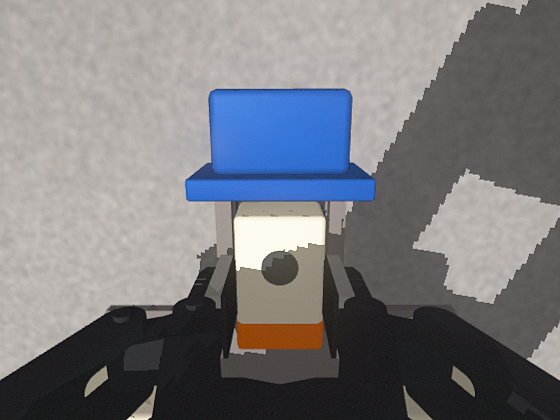

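send_rows:
  plan:
    - [40, [0, 0, 0], [0, 0, 0]]
    - [48, [0, 0, 0], [0, 0, 0]]
    - [56, [0, 0, 0], [0, 0, 0]]
    - [60, [0, 0, 0], [0, 0, 0]]
    - [60, [0, 0, 0.2], [0, 0, 0]]
    - [60, [0, 0, 0.8], [0, 0, 0]]
    - [60, [0, 0, 1], [0, 0, 0]]
    - [60, [0, 0, 1], [0, 0, 0]]
    - [60, [0, 0, 0.7], [0, 0, 0]]
    - [60, [0, 0, 0], [0, 0, 0]]
    - [60, [0, 0, 0], [0, 0, 0]]

```text
t: 9.0
eef_pos: [0.5374, -0.0455, 0.1984]
orientation: [3.141, -0.001, -2.988]
ft_force: [0.1, -0.1, -0.9]
gripper_width: 0.0599
```

```bash
python3 w.py w6
```

```text
9.0 [ 0.5374 -0.0455  0.1984] [ 1.7998e+02 -5.0000e-02 -1.7122e+02] [ 0.11 -0.14 -0.94] 0.05990470065954271
```

View pics/w6.png

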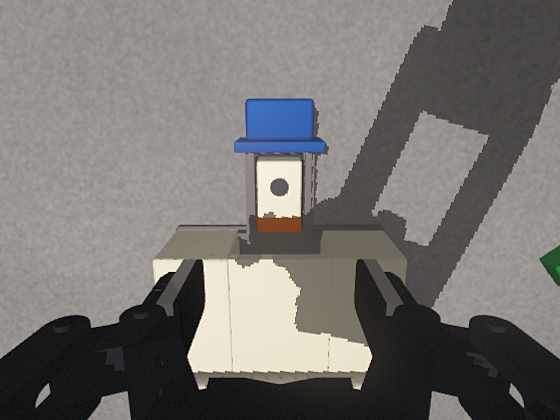

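Run:
```python
from h import *
import pickle
o=pickle.load(open("pics/w6.pkl","rb"));im=cv2.imread("pics/w6.png")
cv2.imwrite("pics/w6c.png",cv2.resize(im[90:245,225:335],None,fx=3.8,fy=3.8,interpolation=cv2.INTER_CUBIC))
w=ray("wrist",[[257,160],[301,160],[301,232],[258,232]],.054,o);print(w.mean(0),np.linalg.norm(w[0]-w[3]),np.linalg.norm(w[0]-w[1]))
print("pad front top edge",ray("wrist",[[247,99],[313,99]],.052,o))
o=pickle.load(open("pics/w5.pkl","rb"));print(ray("wrist",[[211,90],[350,90]],.052,o))
```

```text
[ 0.53803804 -0.04434295  0.054     ] 0.05632268099892685 0.03262595362089709
pad front top edge [[ 0.47075221 -0.07803602  0.052     ]
 [ 0.46358242 -0.0313263   0.052     ]]
[[ 0.47086076 -0.07833235  0.052     ]
 [ 0.4637072  -0.0317215   0.052     ]]
```

View pics/w6c.png

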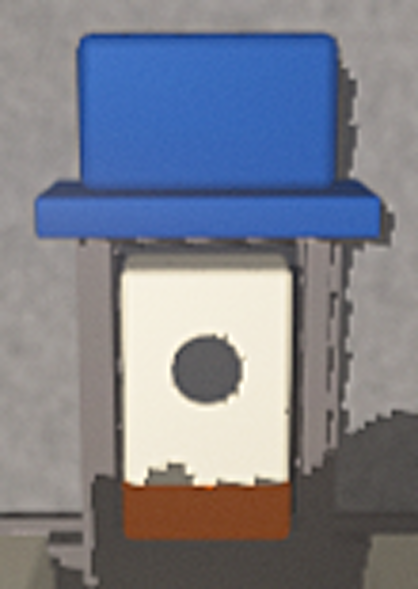

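send_rows:
  plan:
    - [40, [-0.66, -0.09, 0], [0, 0, 0]]
    - [20, [-0.66, -0.09, 0], [0, 0, 0]]
    - [0, [-0.66, -0.09, 0], [0, 0, 0]]
    - [0, [-0.66, -0.1, 0], [0, 0, 0]]
    - [0, [0, 0, -0.7], [0, 0, 0]]
    - [0, [0, 0, -0.8], [0, 0, 0]]
    - [0, [0, 0, -0.8], [0, 0, 0]]
    - [0, [0, 0, -0.8], [0, 0, 0]]
    - [0, [0, 0, -0.6], [0, 0, 0]]
    - [0, [0, 0, -0.2], [0, 0, 0]]
    - [0, [0, 0, 0], [0, 0, 0]]
    - [0, [0, 0, 0], [0, 0, 0]]

```text
t: 10.55
eef_pos: [0.433, -0.0605, 0.0434]
orientation: [-3.141, 0.001, -2.988]
ft_force: [0.2, 0.1, 0.9]
gripper_width: 0.0001
```

```bash
python3 w.py w7; python3 -c "
from h import *
im=cams.get_image('scene')[:,:,::-1]
cv2.imwrite('pics/s7.png',cv2.resize(im[120:260,210:350],None,fx=4,fy=4,interpolation=cv2.INTER_CUBIC))"
```

```text
10.55 [ 0.433  -0.0605  0.0434] [-1.7998e+02  6.0000e-02 -1.7122e+02] [0.16 0.1  0.87] 0.00014912590440623478
```

View pics/w7.png

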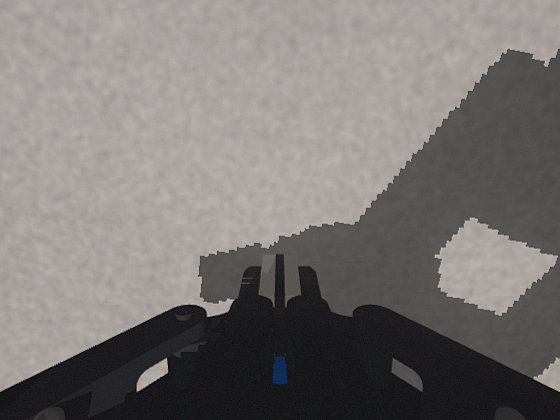

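View pics/s7.png

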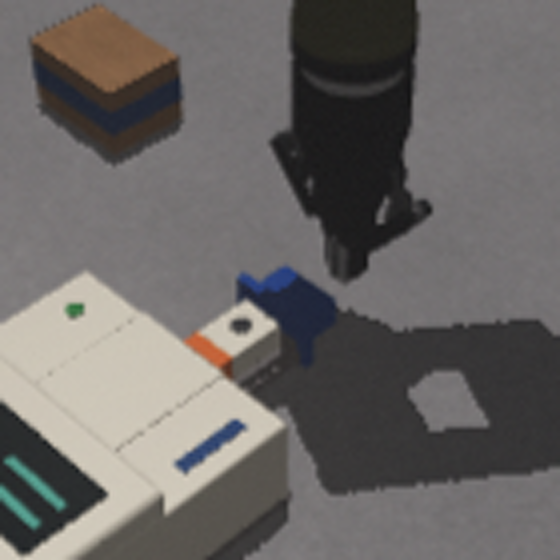

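send_rows:
  plan:
    - [0, [0.124, 0.019, 0], [0, 0, 0]]
    - [0, [0.124, 0.019, 0], [0, 0, 0]]
    - [0, [0.124, 0.019, 0], [0, 0, 0]]
    - [0, [0.074, 0.011, 0], [0, 0, 0]]
    - [0, [0.05, 0.008, 0], [0, 0, 0]]
    - [0, [0.05, 0.008, 0], [0, 0, 0]]
    - [0, [0.05, 0.008, 0], [0, 0, 0]]
    - [0, [0.05, 0.008, 0], [0, 0, 0]]
    - [0, [0, 0, 0], [0, 0, 0]]

```text
t: 11.78
eef_pos: [0.4561, -0.0564, 0.0426]
orientation: [3.141, -0.004, -2.988]
ft_force: [-4.6, -1.9, 3.3]
gripper_width: -0.0002
```

send_rows:
  plan:
    - [0, [0.05, 0.008, 0], [0, 0, 0]]
    - [0, [0.08, 0.012, 0], [0, 0, 0]]
    - [0, [0.1, 0.015, 0], [0, 0, 0]]
    - [0, [0.1, 0.015, 0], [0, 0, 0]]
    - [0, [0.1, 0.015, 0], [0, 0, 0]]
    - [0, [0.1, 0.015, 0], [0, 0, 0]]
    - [0, [0.1, 0.015, 0], [0, 0, 0]]
    - [0, [0.1, 0.015, 0], [0, 0, 0]]

```text
t: 12.78
eef_pos: [0.4844, -0.0519, 0.0425]
orientation: [3.141, -0.006, -2.988]
ft_force: [-6.0, -1.7, 4.3]
gripper_width: -0.0002
```

send_rows:
  plan:
    - [0, [0.1, 0.015, 0], [0, 0, 0]]
    - [0, [0.1, 0.015, 0], [0, 0, 0]]
    - [0, [0.1, 0.015, 0], [0, 0, 0]]
    - [0, [0.1, 0.015, 0], [0, 0, 0]]
    - [0, [0.1, 0.015, 0], [0, 0, 0]]
    - [0, [0.1, 0.015, 0], [0, 0, 0]]
    - [0, [0.1, 0.015, 0], [0, 0, 0]]
    - [0, [0.1, 0.015, 0], [0, 0, 0]]
    - [0, [0.08, 0.012, 0], [0, 0, 0]]
    - [0, [0, 0, 0], [0, 0, 0]]

```text
t: 14.02
eef_pos: [0.5191, -0.0465, 0.0424]
orientation: [3.14, -0.007, -2.988]
ft_force: [-7.8, -1.7, 5.9]
gripper_width: 0.0002
```

send_rows:
  plan:
    - [0, [0.06, 0.009, 0], [0, 0, 0]]
    - [0, [0.06, 0.009, 0], [0, 0, 0]]
    - [0, [0.06, 0.009, 0], [0, 0, 0]]
    - [0, [0.04, 0.006, 0], [0, 0, 0]]
    - [0, [0, 0, 0], [0, 0, 0]]

```text
t: 14.65
eef_pos: [0.5274, -0.0452, 0.0424]
orientation: [3.14, -0.007, -2.988]
ft_force: [-7.7, -1.7, 5.5]
gripper_width: 0.0001
```

send_rows:
  plan:
    - [0, [0.03, 0.005, 0], [0, 0, 0]]
    - [0, [0, 0, 0], [0, 0, 0]]

```text
t: 14.9
eef_pos: [0.5285, -0.045, 0.0424]
orientation: [3.14, -0.008, -2.988]
ft_force: [-8.2, -1.1, 5.3]
gripper_width: -0.0001
```

send_rows:
  plan:
    - [0, [0.03, 0.005, 0], [0, 0, 0]]
    - [0, [0, 0, 0], [0, 0, 0]]

```text
t: 15.15
eef_pos: [0.5296, -0.0448, 0.0423]
orientation: [3.14, -0.008, -2.988]
ft_force: [-8.0, -2.7, 5.5]
gripper_width: -0.0002
```

send_rows:
  plan:
    - [0, [0.0, 0.0, 0.025], [0, 0, 0]]
    - [0, [0, 0, 0], [0, 0, 0]]

```text
t: 15.4
eef_pos: [0.5286, -0.045, 0.0425]
orientation: [3.14, -0.01, -2.988]
ft_force: [-8.1, -3.1, 0.6]
gripper_width: 0.0003
```

send_rows:
  plan:
    - [0, [0.03, 0.005, 0], [0, 0, 0]]
    - [0, [0, 0, 0], [0, 0, 0]]

```text
t: 15.65
eef_pos: [0.5299, -0.0448, 0.0425]
orientation: [3.14, -0.01, -2.988]
ft_force: [-7.9, -2.7, 0.0]
gripper_width: -0.0003
```

send_rows:
  plan:
    - [0, [0.04, 0.006, 0], [0, 0, 0]]
    - [0, [0, 0, 0], [0, 0, 0]]

```text
t: 15.9
eef_pos: [0.5314, -0.0445, 0.0425]
orientation: [3.14, -0.01, -2.988]
ft_force: [-7.9, -2.9, 0.1]
gripper_width: 0.0
```

send_rows:
  plan:
    - [0, [0.04, 0.006, 0], [0, 0, 0]]
    - [0, [0, 0, 0], [0, 0, 0]]

```text
t: 16.15
eef_pos: [0.5331, -0.0443, 0.0425]
orientation: [3.14, -0.01, -2.988]
ft_force: [-8.2, -2.2, -0.2]
gripper_width: -0.0
```

send_rows:
  plan:
    - [0, [0.04, 0.006, 0], [0, 0, 0]]
    - [0, [0, 0, 0], [0, 0, 0]]

```text
t: 16.4
eef_pos: [0.5346, -0.044, 0.0425]
orientation: [3.14, -0.01, -2.988]
ft_force: [-6.5, -2.2, -0.2]
gripper_width: -0.0001
```

send_rows:
  plan:
    - [0, [0.04, 0.006, 0], [0, 0, 0]]
    - [0, [0, 0, 0], [0, 0, 0]]

```text
t: 16.65
eef_pos: [0.5361, -0.0438, 0.0425]
orientation: [3.14, -0.01, -2.988]
ft_force: [-9.0, -3.4, 0.4]
gripper_width: 0.0
```

send_rows:
  plan:
    - [0, [0.04, 0.006, 0], [0, 0, 0]]
    - [0, [0, 0, 0], [0, 0, 0]]

```text
t: 16.9
eef_pos: [0.5376, -0.0436, 0.0424]
orientation: [3.14, -0.01, -2.988]
ft_force: [-9.0, -2.7, 0.3]
gripper_width: 0.0
```

send_rows:
  plan:
    - [0, [0.04, 0.006, 0], [0, 0, 0]]
    - [0, [0, 0, 0], [0, 0, 0]]

```text
t: 17.15
eef_pos: [0.5392, -0.0433, 0.0425]
orientation: [3.14, -0.01, -2.988]
ft_force: [-8.3, -3.3, 0.5]
gripper_width: 0.0001
```

send_rows:
  plan:
    - [0, [0.04, 0.006, 0], [0, 0, 0]]
    - [0, [0, 0, 0], [0, 0, 0]]

```text
t: 17.4
eef_pos: [0.541, -0.043, 0.0425]
orientation: [3.14, -0.01, -2.988]
ft_force: [-8.5, -2.3, 1.1]
gripper_width: -0.0001
```

send_rows:
  plan:
    - [0, [0.04, 0.006, 0], [0, 0, 0]]
    - [0, [0, 0, 0], [0, 0, 0]]

```text
t: 17.65
eef_pos: [0.5425, -0.0428, 0.0425]
orientation: [3.14, -0.01, -2.988]
ft_force: [-8.3, -2.9, 0.1]
gripper_width: 0.0001
```

send_rows:
  plan:
    - [0, [0.04, 0.006, 0], [0, 0, 0]]
    - [0, [0, 0, 0], [0, 0, 0]]

```text
t: 17.9
eef_pos: [0.5441, -0.0426, 0.0425]
orientation: [3.14, -0.01, -2.988]
ft_force: [-7.6, -2.7, 1.1]
gripper_width: -0.0001
```

send_rows:
  plan:
    - [0, [0.04, 0.006, 0], [0, 0, 0]]
    - [0, [0, 0, 0], [0, 0, 0]]

```text
t: 18.15
eef_pos: [0.5456, -0.0423, 0.0424]
orientation: [3.14, -0.01, -2.988]
ft_force: [-8.4, -2.1, 1.3]
gripper_width: 0.0001
```

send_rows:
  plan:
    - [0, [0.04, 0.006, 0], [0, 0, 0]]
    - [0, [0, 0, 0], [0, 0, 0]]

```text
t: 18.4
eef_pos: [0.5465, -0.0422, 0.0425]
orientation: [3.14, -0.012, -2.988]
ft_force: [-10.0, -3.0, 2.5]
gripper_width: -0.0003
```

send_rows:
  plan:
    - [0, [0.02, 0.003, 0.005], [0, 0, 0]]
    - [0, [0, 0, 0], [0, 0, 0]]

```text
t: 18.65
eef_pos: [0.5468, -0.0421, 0.0425]
orientation: [3.139, -0.013, -2.988]
ft_force: [-10.5, -3.3, 1.5]
gripper_width: 0.0001
```

send_rows:
  plan:
    - [0, [0.02, 0.003, 0.003], [0, 0, 0]]
    - [0, [0, 0, 0], [0, 0, 0]]

```text
t: 18.9
eef_pos: [0.547, -0.0421, 0.0425]
orientation: [3.139, -0.014, -2.988]
ft_force: [-10.6, -3.9, 2.3]
gripper_width: -0.0003
```

send_rows:
  plan:
    - [0, [0.02, 0.003, 0.003], [0, 0, 0]]
    - [0, [0, 0, 0], [0, 0, 0]]

```text
t: 19.15
eef_pos: [0.5473, -0.042, 0.0425]
orientation: [3.139, -0.015, -2.988]
ft_force: [-11.9, -3.7, 1.7]
gripper_width: -0.0005
```

send_rows:
  plan:
    - [0, [0.02, 0.003, 0.003], [0, 0, 0]]
    - [0, [0, 0, 0], [0, 0, 0]]

```text
t: 19.4
eef_pos: [0.5475, -0.042, 0.0425]
orientation: [3.139, -0.016, -2.988]
ft_force: [-13.2, -5.1, 2.8]
gripper_width: -0.0
```

send_rows:
  plan:
    - [0, [0.015, 0.002, 0.004], [0, 0, 0]]
    - [0, [0, 0, 0], [0, 0, 0]]

```text
t: 19.65
eef_pos: [0.5477, -0.0419, 0.0425]
orientation: [3.139, -0.017, -2.987]
ft_force: [-13.2, -4.3, 1.5]
gripper_width: 0.0003
```

send_rows:
  plan:
    - [0, [-0.06, -0.009, 0], [0, 0, 0]]
    - [0, [-0.06, -0.009, 0], [0, 0, 0]]
    - [0, [-0.08, -0.012, 0], [0, 0, 0]]
    - [0, [-0.1, -0.015, 0], [0, 0, 0]]
    - [0, [-0.1, -0.015, 0], [0, 0, 0]]
    - [0, [-0.1, -0.015, 0], [0, 0, 0]]
    - [0, [-0.1, -0.015, 0], [0, 0, 0]]
    - [0, [0, 0, 0], [0, 0, 0]]

```text
t: 20.65
eef_pos: [0.5335, -0.0453, 0.0452]
orientation: [-3.141, 0.002, -2.989]
ft_force: [0.9, -0.5, 0.3]
gripper_width: 0.0002
```

The force dropped to zero about 14 mm back, so the latch seems to have caught. I'll back off and look.

send_rows:
  plan:
    - [0, [-0.4, -0.06, 0], [0, 0, 0]]
    - [0, [-0.7, -0.1, 0], [0, 0, 0]]
    - [0, [-0.7, -0.1, 0], [0, 0, 0]]
    - [0, [-0.5, -0.08, 0.4], [0, 0, 0]]
    - [0, [0, 0, 0.8], [0, 0, 0]]
    - [0, [0, 0, 0.9], [0, 0, 0]]
    - [0, [0, 0, 0.9], [0, 0, 0]]
    - [0, [0.5, 0.08, 0.9], [0, 0, 0]]
    - [0, [0.9, 0.1, 0.5], [0, 0, 0]]
    - [0, [0.9, 0.1, 0], [0, 0, 0]]
    - [0, [0.9, 0.1, 0], [0, 0, 0]]
    - [0, [0.6, 0.1, 0], [0, 0, 0]]
    - [0, [0, 0, 0], [0, 0, 0]]
    - [0, [0, 0, 0], [0, 0, 0]]

```text
t: 22.4
eef_pos: [0.5908, -0.0397, 0.2202]
orientation: [3.141, -0.002, -2.988]
ft_force: [-0.5, 0.4, -0.3]
gripper_width: -0.0001
```

```bash
python3 w.py w8; python3 -c "
from h import *
im=cams.get_image('scene')[:,:,::-1]
cv2.imwrite('pics/s8.png',im)
im=cams.get_image('top')[:,:,::-1]
cv2.imwrite('pics/t8.png',im)"
```

```text
22.4 [ 0.5908 -0.0397  0.2202] [ 1.7998e+02 -1.2000e-01 -1.7122e+02] [-0.48  0.41 -0.31] -0.00010212506966614891
```

View pics/w8.png

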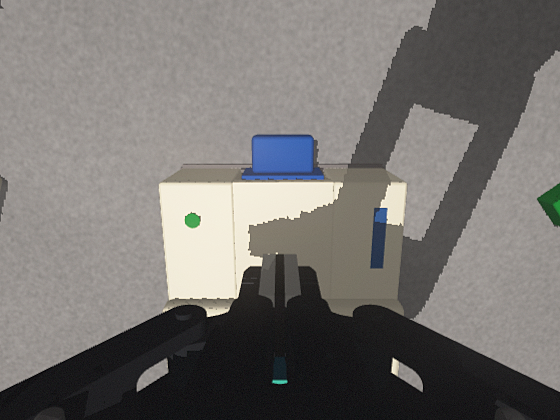

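View pics/s8.png

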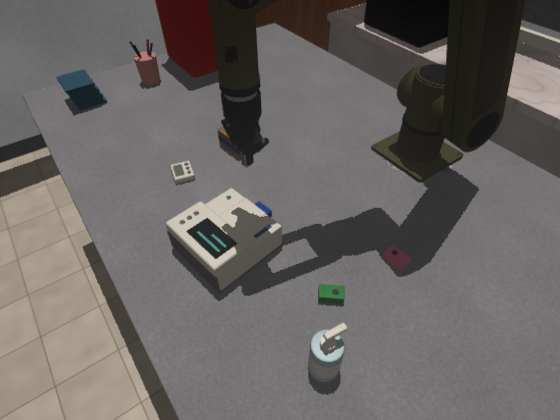

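send_rows:
  plan:
    - [0, [0, 0, 0], [0, 0, 0]]
    - [0, [0, 0, 0], [0, 0, 0]]
    - [0, [0, 0, 0], [0, 0, 0]]
    - [0, [0, 0, 0], [0, 0, 0]]
    - [0, [0, 0, 0], [0, 0, 0]]
    - [0, [0, 0, 0], [0, 0, 0]]
    - [0, [0, 0, 0], [0, 0, 0]]
    - [0, [0, 0, 0], [0, 0, 0]]

```text
t: 23.55
eef_pos: [0.5925, -0.0396, 0.2206]
orientation: [3.142, -0.0, -2.988]
ft_force: [-0.5, 0.3, -0.6]
gripper_width: 0.0001
```

```bash
python3 w.py w9
python3 - <<'E'
from h import *
import pickle
for n in("w6","w8","w9"):
    o=pickle.load(open(f"pics/{n}.pkl","rb"));im=cv2.imread(f"pics/{n}.png");hsv=cv2.cvtColor(im,cv2.COLOR_BGR2HSV)
    m=(hsv[:,:,0]>105)&(hsv[:,:,0]<130)&(hsv[:,:,1]>130)&(hsv[:,:,2]>60);m[:,340:]=0;m[250:]=0
    p=np.argwhere(m);r=p[:,0].min();c=p[p[:,0]<r+6][:,1]
    w=ray("wrist",[[(c.min()+c.max())/2,r]],.052,o)[0];print(n,r,w.round(4),"in",np.hypot(*(w[:2]-[.4672,-.0548])).round(4))
a,b=cv2.imread("pics/top0.png"),cv2.imread("pics/t8.png")
for nm,(y0,y1,x0,x1) in dict(bottle=(138,185,112,165),timer=(150,188,402,446),carton=(228,275,412,472)).items():
    s,_=cv2.phaseCorrelate(np.float64(cv2.cvtColor(a,6)[y0:y1,x0:x1]),np.float64(cv2.cvtColor(b,6)[y0:y1,x0:x1]));print(nm,np.round(s,2))
E
```

```text
23.55 [ 0.5925 -0.0396  0.2206] [ 180.     -0.   -171.22] [-0.51  0.25 -0.64] 7.918089016265025e-05
w6 99 [ 0.4673 -0.0554  0.052 ] in 0.0006
w8 135 [ 0.5468 -0.0427  0.052 ] in 0.0805
w9 132 [ 0.5466 -0.0431  0.052 ] in 0.0802
bottle [0.03 0.04]
timer [0.47 0.03]
carton [-0.04  0.03]
```

The tray is holding 80 mm in, the bystanders haven't moved and the hand is clear, so I'm handing it in.

```bash
python3 -c "
from workcell import arm
print(arm.sign_off())"
```

```text
the job is handed in; nothing more can be done
None
```

I placed the white and orange cartridge in the nest, let go, and pressed the tray in until its latch caught. I then backed off and handed the job in at about 23.6 s.

- **Placing:** Before I pressed the tray, the cartridge looked flat and sat within about 1 mm of the nest's centre.
- **Pressing:** I pressed the blue pad in small steps. The stop came about 91 mm in, and the highest force I read was about 14 N, against the 18 N limit. Forces were only read between steps.
- **Latch:** When I let go, the tray came back about 12 mm and stayed. Two pictures about 1.1 s apart put it 80.5 and 80.2 mm in, and the force on the hand was near zero.
- **Bystanders:** The bottle and carton showed no visible shift in the top view. The timer's picture correlated with a 0.5-pixel shift, about 1 mm, which I take as noise.
- **Not checked:** Once the tray was in, the cartridge was hidden inside the reader, so I couldn't see its final position.

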